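Set and lock the mitre box at 30 degrees

TASK

Set the hand mitre box for a 30-degree cut: with the fingertips, push the arm's black grip gently around its arc until the pointer stands on the 30-degree mark to the left of the middle (the second long mark to the left, as seen from the robot). Then push the steel lock lever on the arm all the way down to lock it there. Push only, do not squeeze the grip, and leave the bamboo pole in the box and everything else lying on the bench where it is.

Things in the scene. Friction and masses are not known exactly. Their poses are not given: they have to be found in the camera images.
- mitre_box: Hand mitre box bolted to the bench, 540 mm long (along y), from x = -78 to +50 mm: two aluminium table wings (top 58 mm above the bench), upright fence behind (to 104 mm), round turntable 156 mm across in the middle, scale arc in front. Origin on the bench under the turntable's axis; x points away from the operator, y to the operator's left, z up. The middle mark lies on -x. Fixed.
- pivot (a point): Point on the vertical turning axis of turntable and arm, 24 mm above the bench, level with the top of the scale arc.
- mark_30 (a point): The target: the 30-degree mark left of the middle, a point on it 168 mm from the turning axis, on top of the flat aluminium scale arc (24 mm above the bench, 143 to 187 mm from the axis). Dark engraved marks every 5 degrees, to 50 either side, begin 152 mm from the axis; every 15 degrees a long one (32 mm: middle, 15, 30, 45), the others short (14 mm).
- swing_arm (a joint): Angle (rad) of turntable and arm: 0 = arm straight towards the operator (middle mark), positive = to the operator's left (the box's +y), negative = right; stops at -0.84 and 0.84; the left 30-degree mark is +0.5236. Arm: dark steel, 32 mm wide, top 36 mm above the bench. Stiff (about 5 N at the grip); stays where it is left, locked or not.
- pointer (a point): Tip of the arm's small dark pointer, on the arm's centre line 162 mm from the turning axis, seen with the marks through a window in the arm (20 mm wide, 139 to 192 mm from the axis). A pair of upright saw guide rods (to 209 mm above the bench) stands on the arm 120 mm from the axis, another pair behind the fence 90 mm from the axis.
- grip_center (a point): Centre of the black plastic grip at the outer end of the arm, a rounded bar 72 mm long along the arm (228 to 300 mm from the turning axis), 26 mm wide, 28 mm high (26 to 54 mm above the bench). This point is 264 mm from the axis; x runs along the arm towards the axis, y across. Push it on either side.
- lock_lever (a joint): Angle (rad) of the lock lever: 0 = fully down (locked, flat along the arm above the grip's inner end), 0.6 = fully up (free). It starts up. Its hinge is a cross pin on the arm 197 mm from the turning axis, 58 mm above the bench; the lever reaches from it outwards, towards the grip's end. Needs about 4 N at its tip; stays where it is left.
- lock_tip (a point): Upper face of the steel lock lever near its free end, 42 mm along the lever from the hinge pin and 8 mm above the pin's line. Lever 20 mm wide, 50 mm long, 7 mm thick. Down, this point is 239 mm from the turning axis and 66 mm above the bench; up, about 86 mm above the bench. Moves with the arm.
- bamboo_pole: Loose bamboo pole, 32 mm thick, 400 mm long along its y, lying on the table wings against the fence. Leave alone. Origin under its middle.
- bamboo_cup: Upright hollow bamboo section, 62 mm across, 75 mm tall, standing on the bench. Leave alone. Origin at the centre of its underside.
- tape_roll: Roll of masking tape lying flat, 90 mm across, 24 mm high. Leave alone. Origin at the centre of its underside.
- jar: Glass jar with steel lid, 68 mm across, 85 mm tall. Leave alone. Origin at the centre of its underside.
- chisel: Wood chisel lying on the bench, 216 mm long along its x, 22 mm thick; origin at bench level under the middle of its wooden handle, blade to +x. Leave alone.
- split_bamboo: Flat split of bamboo, 30 x 150 x 8 mm, length along its y. Leave alone. Origin at the centre of its underside.
- marking_block: Dark wooden stick with a brass end, 22 x 150 x 18 mm, lying along its y; origin at bench level, 30 mm from its middle towards the plain end. Leave alone.

How it is judged (in metres and radians):
On the way, in this order (a step that is already met when the one before it is completed fails the run):
1. the arm rests on the 30-degree mark with the lock lever still up (value of joint swing_arm between 0.4956 and 0.5516 rad and value of joint lock_lever above 0.3 rad and velocity of joint swing_arm between -0.02 and 0.02 rad/s), for 0.2 s.
2. the lock lever is pushed down (value of joint lock_lever below 0.12 rad), for 0.1 s.
At the end, for the whole second after the job is handed in: The arm is at rest within 1.6 degrees (0.028 rad) of the 30-degree mark on the left, the lock lever is within 0.12 rad of fully down, and every loose thing is within 15 mm of where it was (value of joint swing_arm between 0.4956 and 0.5516 rad and value of joint lock_lever below 0.12 rad and velocity of joint swing_arm between -0.02 and 0.02 rad/s and distance of each of bamboo_pole, bamboo_cup, tape_roll, jar, chisel, split_bamboo, marking_block from where it was at the start of the episode below 0.015 m); the robot touches nothing.
It fails at once if the grip is squeezed or forced (more than 35 N of finger force on it) (contact force between the fingers and swing_arm_c16 above 35 N).
It fails at once if a bystander is lifted, knocked over or pushed away (moved more than 25 mm) (distance of any of bamboo_pole, bamboo_cup, tape_roll, jar, chisel, split_bamboo, marking_block from where it was at the start of the episode above 0.025 m).
It also fails if it takes over 64 s, if anything falls off the work surface, if the arm or the gripper's body presses on something with over 40 N, if the wrist force passes 120 N, or if a joint passes its speed limit or range.

ROBOT

A 6-joint arm with a two-finger parallel gripper is mounted at the origin on the work surface. World frame = base frame: x ahead of the robot, y to its left, z up, the work surface at z = 0. Lengths are in mm, angles in rad, forces in N, time in s.
With the tool pointing down it reaches from about 350 to 850 mm from the base axis. Payload 8.1 kg.
Tool frame: the origin (TCP) lies between the finger pads; the fingertips stand 14 mm ahead of it and the grasp point (between the pads) lies 5 mm behind it; z points along the fingers, y is the line along which they close (so a half turn about z gives the same grasp; the last joint's range is limited). The gripper opens to 93 mm and grips with 3 to 60 N. Pads are 15 mm wide; open, the fingers measure 128 mm over their backs; the gripper's body (75 mm by 188 mm) begins 65 mm behind the grasp point.
Start: joints at [-0.085, 0.13, 1.488, -0, 1.523, -0.085], TCP at [600.004, 0.022, 232.635] pointing down, gripper open.
Joint ranges: [-2.96, 2.96], [-0.89, 2.26], [0.02, 2.5], [-1.34, 4.48], [0, 2.73], [-2.66, 2.66]. Speed limits (rad/s): [2.39, 2.39, 2.79, 3.14, 3.14, 3.14].

INTERFACE

Orientations are given as a unit quaternion [w, x, y, z].
In Python, from station import ctrl gives the robot as it stands. The module is installed in compiled form; this text tells all that it offers.
- The arm moves only by the shell command python3 -m handwheel 'ROWS' [FORCE]. ROWS is JSON, a list of rows, each an object of numbers: "hand": the finger opening in cm, from 0 to 9.3; "tx", "ty", "tz": the shift along the tool's x, y, z in cm; "wx", "wy", "wz": the turn, a rotation vector about the tool's x, y, z in rad. In form: [{"hand": .., "tx": .., "ty": .., "tz": .., "wx": .., "wy": .., "wz": ..}, ...]. A call has 1 to 10 rows; each row shifts and turns the commanded pose from where the row before left it, along the tool's axes as they then stand; what a row does not reach is not made up. A row lasts 1/10 s, in which the tool goes at most 50 mm and 8.59 degrees, less where a joint would pass 70% of its speed; a pose out of reach is approached as far as the arm can. A call is refused whole if a number of a shift passes 5 or a number of a turn 0.15, either way. A call with a gripper value outside its range is refused whole. The fingers move at their own pace and stop on an object; FORCE is the grip in N (left out, the last holds). Time passes only in rows, so rows that do not move let the fingers close. It gives the time, the measured TCP pose, the force, the opening and the grip force at its end, in the units of the state.
- ctrl.get_obs(): the state, without advancing time (a new reading comes with each control period).
- ctrl.camera(name): name is "scene" or "side" or "wrist"; returns (picture, depth): 480x640x3 uint8, red, green, blue; 480x640 float32, mm along the optical axis (not along the pixel's ray), 0 where there is no reading.
- ctrl.get_calibration(name): a dict with "fx", "fy", "cx", "cy" (pixels), "R" (3x3) and "t" (3): a world point X has camera coordinates R X + t; the wrist camera has in their place "tool_from_camera" (4x4, takes a point from camera to tool coordinates, whose origin is the TCP and whose axes are the flange's). Camera axes: x right, y down, z forward; pixel columns grow to the right and rows downward; lengths in mm; the calibration is good to about 2 mm. A picture is of the moment at which its call begins: read the wrist's pose just before it. get_calibration takes no time and is no camera call.
- ctrl.close_job(): hands the job in; it is judged then, once.
The state is a dict: "time_s": time; "joint_positions": joint angles; "qd": joint speeds; "joint_efforts": joint torques, N m; "tool_pos": TCP position; "tool_rot": TCP orientation; "ft_force": force on the tool from outside, world axes, zero at the start; "wrist_torque": the same for the moment, N m; "width": finger opening in mm; "gripper_force": force on a finger pad.
Only numpy, scipy, OpenCV 4.12 (cv2) and the standard library are available. Lean on these libraries where they do the work, as an engineer would, in place of code of your own. Each camera call takes 0.05 s, during which the arm holds its last target. There are 200 camera calls.

## Working session

There is one attempt and no reset: what is moved stays moved. The work goes in short steps, Python scripts to look and compute and a shell command to move; the robot and the scene stay as the last step left them, time stands still between calls to the robot, and variables do not carry over. Pictures are saved under pics/ and viewed, at most 10 in all, crops included, and the job is handed in when it is done.

```bash
mkdir -p pics; cat > h.py <<'E'
from station import ctrl
import numpy as np, cv2
def snap(n,f):
    p,d=ctrl.camera(n); cv2.imwrite('pics/'+f+'.png',p[:,:,::-1]); np.save('pics/'+f+'.npy',d); return p,d
def w(n,d,u,v,r=2):
    c=ctrl.get_calibration(n); z=d[v-r:v+r+1,u-r:u+r+1]; z=np.median(z[z>0])
    X=np.array([(u-c['cx'])/c['fx']*z,(v-c['cy'])/c['fy']*z,z]); return np.array(c['R']).T@(X-np.array(c['t']))
E
python3 - <<'E'
from h import *
o=ctrl.get_obs();print(o['time_s'],o['tool_pos'],o['tool_rot'])
snap('scene','s1');snap('side','d1')
for n in('scene','side'):
    c=ctrl.get_calibration(n);print(n,-np.array(c['R']).T@c['t'])
E
```

```text
0.0 [5.99462618e+02 4.33947642e-02 2.31597324e+02] [-6.77548770e-04  7.07121068e-01  7.07091915e-01 -5.99080958e-04]
scene [1545.28420465 -232.972384   1405.16743565]
side [  93.36755866  891.28881591 1085.12283462]
```

View pics/s1.png

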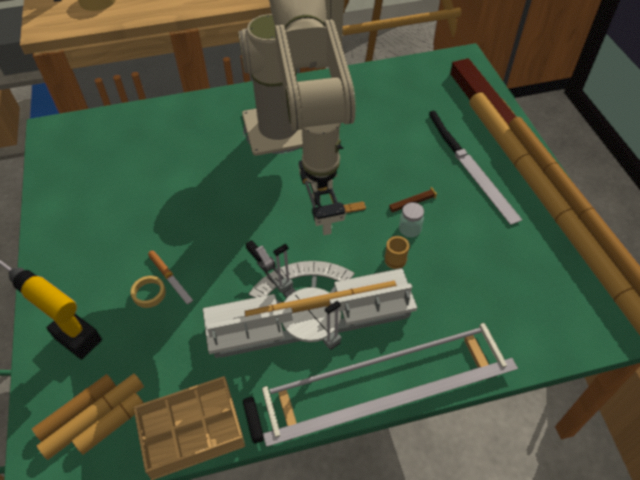

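View pics/d1.png

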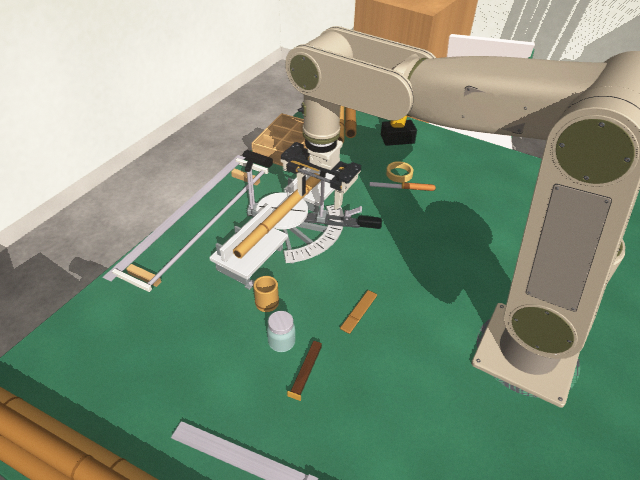

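The scene picture has the box around (310,305) with the arm swung to the robot's right (image left), its grip at about (258,252). The cup is at (397,250), the jar at (411,220) and the tape at (147,291). I'll enlarge the box area next.

```bash
python3 - <<'E'
from h import *
a=cv2.imread('pics/s1.png')[225:360,195:425];cv2.imwrite('pics/s1c.png',cv2.resize(a,None,fx=3.45,fy=3.45,interpolation=cv2.INTER_CUBIC))
b=cv2.imread('pics/d1.png')[140:290,205:405];cv2.imwrite('pics/d1c.png',cv2.resize(b,None,fx=4,fy=4,interpolation=cv2.INTER_CUBIC))
E
```

```text
(no output)
```

View pics/s1c.png

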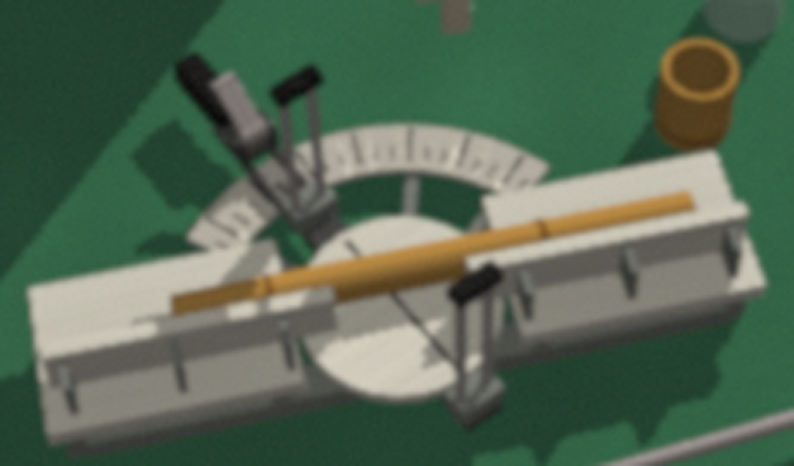

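View pics/d1c.png

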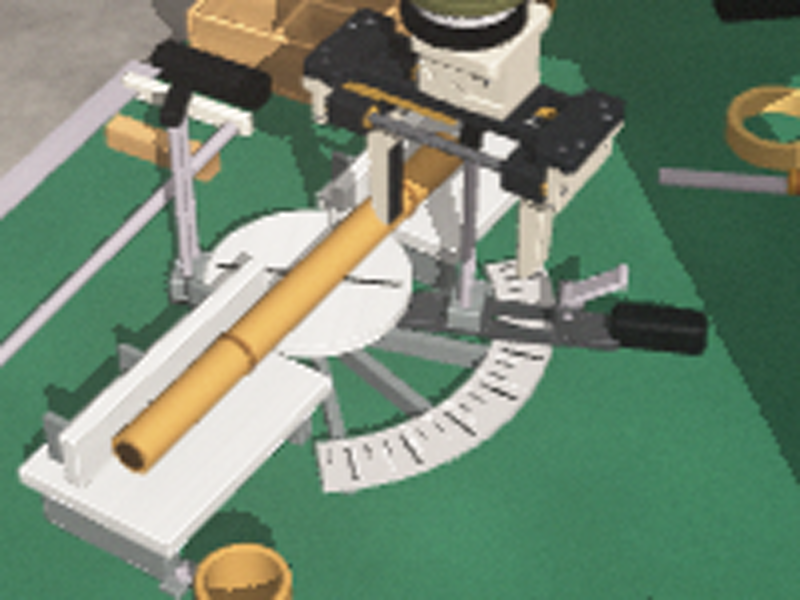

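```bash
cat >> h.py <<'E'
def ray(n,u,v,z):
    c=ctrl.get_calibration(n);R=np.array(c['R']);C=-R.T@c['t'];d=R.T@np.array([(u-c['cx'])/c['fx'],(v-c['cy'])/c['fy'],1]);return C+d*(z-C[2])/d[2]
def proj(n,X):
    c=ctrl.get_calibration(n);p=np.array(c['R'])@X+c['t'];return np.array([c['fx']*p[0]/p[2]+c['cx'],c['fy']*p[1]/p[2]+c['cy']])
E
python3 - <<'E'
from h import *
S=lambda u,v:(195+u/3.45,225+v/3.45)
D=lambda u,v:(205+u/4,140+v/4)
L=ray('scene',*S(715,152),58)[:2];Rr=ray('scene',*S(28,290),58)[:2]
print(L,Rr,np.linalg.norm(L-Rr),'side L',ray('side',*D(170,555),58))
y=(L-Rr)/np.linalg.norm(L-Rr);x=np.array([y[1],-y[0]]);P=(L+Rr)/2+78*x;yaw=np.arctan2(x[1],x[0]);print('pivot',P,'yaw',yaw)
def pt(r,a,z): 
    q=P+r*(-x*np.cos(a)+y*np.sin(a));return np.array([*q,z])
s=cv2.imread('pics/s1.png');d=cv2.imread('pics/d1.png')
for k in range(-45,50,15):
    p=proj('side',pt(168,np.radians(k),24));q=proj('scene',pt(168,np.radians(k),24))
    print(k,((p-[205,140])*4).round(),((q-[195,225])*3.45).round())
print('turntable ctr',((proj('side',pt(0,0,58))-[205,140])*4).round())
for nm,n,u,v,z in[('gripend side',"side",*D(705,330),40),('grip sc','scene',*S(190,70),54),('cup','scene',*S(700,70),75),('jar','scene',412,211,85),('split a','scene',392,207,8),('split b','scene',435,192,8)]:
    X=ray(n,u,v,z);e=X[:2]-P;print(nm,X.round(),np.hypot(*e).round(),np.arctan2(e@y,-e@x).round(3))
E
```

```text
[703.15208943 199.39301934] [ 690.36886829 -343.2109082 ] 542.7544867915907 side L [689.99328041 206.63699904  58.        ]
pivot [774.73884178 -73.74603887] yaw -0.023554670844575867
-45 [516. 273.] [222. 230.]
-30 [523. 311.] [260. 194.]
-15 [514. 350.] [305. 167.]
0 [491. 387.] [357. 151.]
15 [453. 420.] [411. 146.]
30 [402. 444.] [464. 153.]
45 [344. 459.] [514. 172.]
turntable ctr [301. 269.]
gripend side [ 494. -192.   40.] 305.0 -0.423
grip sc [ 514. -187.   54.] 284.0 -0.434
cup [635. 209.  75.] 315.0 1.088
jar [536. 284.  85.] 430.0 0.959
split a [446. 261.   8.] 469.0 0.771
split b [423. 409.   8.] 598.0 0.917
```

The scene and side views agree to about 4 mm: pivot at about (772,-73), box yaw about -0.024, arm at about -0.43. I'll move the closed hand to the right of the grip, still high up, and look with the wrist camera.

```bash
python3 -m handwheel '[{"hand":0,"tx":-3.75,"ty":-0.92},{"hand":0,"tx":-3.75,"ty":-0.92},{"hand":0,"tx":-3.75,"ty":-0.92},{"hand":0,"tx":-3.75,"ty":-0.92},{"hand":0,"tx":-3.75,"ty":-0.92},{"hand":0,"tx":-3.75,"ty":-0.92},{"hand":0,"wz":-0.14},{"hand":0,"wz":-0.14},{"hand":0,"wz":-0.13},{"hand":0}]' 10
python3 -m handwheel '[{"hand":0,"tz":0},{"hand":0},{"hand":0},{"hand":0}]'
python3 - <<'E'
from h import *
o=ctrl.get_obs();print(o['time_s'],o['tool_pos'],o['tool_rot'],o['width'])
snap('wrist','w1');c=ctrl.get_calibration('wrist');print(c)
E
```

```text
0.1 [5.99529499e+02 4.13166403e-02 2.31706765e+02] [-6.18228147e-04  7.07109385e-01  7.07103714e-01 -5.23294746e-04] 92.83005629213288
{'fx': 423.92047814133366, 'fy': 423.92047814133366, 'cx': 320.457237219278, 'cy': 248.7125420818112, 'tool_from_camera': array([[-6.55303749e-04, -9.68925261e-01, -2.47352803e-01,
         6.80187782e+01],
       [ 9.99999503e-01, -4.49056017e-04, -8.90233312e-04,
        -6.90504596e-01],
       [ 7.51494279e-04, -2.47353263e-01,  9.68925074e-01,
        -1.52037187e+02],
       [ 0.00000000e+00,  0.00000000e+00,  0.00000000e+00,
         1.00000000e+00]])}validation failed for argument at $[0]...
validation failed for argument at $[0]...
```

View pics/w1.png

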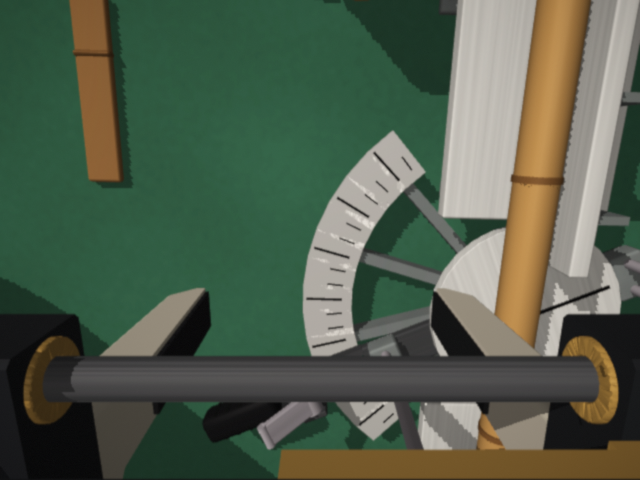

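The rows were refused, so every key probably has to be given. This wrist picture is still useful: the long marks are at (386,166) for 45°, (352,208) for 30°, (331,252) for 15°, (323,298) for 0° and (329,344) for -15°. The grip is at about (240,420). I'll fit the pivot to these marks.

```bash
cat >> h.py <<'E'
from scipy.spatial.transform import Rotation as Ro
def wray(o,u,v,z):
    c=ctrl.get_calibration('wrist');T=np.array(c['tool_from_camera']);q=o['tool_rot'];R=Ro.from_quat([q[1],q[2],q[3],q[0]]).as_matrix()
    C=R@T[:3,3]+o['tool_pos'];d=R@T[:3,:3]@np.array([(u-c['cx'])/c['fx'],(v-c['cy'])/c['fy'],1]);return C+d*(z-C[2])/d[2]
E
python3 - <<'E'
from h import *
from scipy.optimize import least_squares
o=ctrl.get_obs()
M={45:(386,166),30:(352,208),15:(331,252),0:(323,298),-15:(329,344)}
W={k:wray(o,*m,24)[:2] for k,m in M.items()}
def f(p): 
    return np.concatenate([p[:2]+168*np.array([-np.cos(p[2]-np.radians(k)),-np.sin(p[2]-np.radians(k))])-W[k] for k in W])
r=least_squares(f,[772,-73,-.02]);print(r.x,r.fun.round(1))
for n,u,v,z in[('grip end',206,423,40),('grip in mid far',318,400,80)]:
    e=wray(o,u,v,z)[:2]-r.x[:2];print(n,np.hypot(*e),r.x[2]-np.arctan2(-e[1],-e[0]))
E
python3 -m handwheel '[{"hand":0,"tx":-3.75,"ty":-0.92,"tz":0,"wx":0,"wy":0,"wz":0},{"hand":0,"tx":-3.75,"ty":-0.92,"tz":0,"wx":0,"wy":0,"wz":0},{"hand":0,"tx":-3.75,"ty":-0.92,"tz":0,"wx":0,"wy":0,"wz":0},{"hand":0,"tx":-3.75,"ty":-0.92,"tz":0,"wx":0,"wy":0,"wz":0},{"hand":0,"tx":-3.75,"ty":-0.92,"tz":0,"wx":0,"wy":0,"wz":0},{"hand":0,"tx":-3.75,"ty":-0.92,"tz":0,"wx":0,"wy":0,"wz":0},{"hand":0,"tx":0,"ty":0,"tz":0,"wx":0,"wy":0,"wz":-0.14},{"hand":0,"tx":0,"ty":0,"tz":0,"wx":0,"wy":0,"wz":-0.14},{"hand":0,"tx":0,"ty":0,"tz":0,"wx":0,"wy":0,"wz":-0.13},{"hand":0,"tx":0,"ty":0,"tz":0,"wx":0,"wy":0,"wz":0}]' 10
python3 - <<'E'
from h import *
o=ctrl.get_obs();print(o['time_s'],o['tool_pos'],o['tool_rot'],o['width'])
snap('wrist','w2')
E
```

```text
[ 7.68977613e+02 -7.42987185e+01 -2.19309909e-02] [-0.2 -0.3  0.1  0.7  0.1 -0.5  0.4 -0.9 -0.4  1. ]
grip end 300.2544618406286 -0.41050739615423065
grip in mid far 183.52091060056125 -0.3682776269911425
time_s: 1.15
tool_pos: [544.5, -225.1, 232.2]
tool_rot: [-0.0, 0.548, 0.837, -0.0]
ft_force: [-0.0, 0.1, -0.8]
width: 17.6
gripper_force: 0.0
1.15 [ 544.52821621 -225.06871851  232.19355478] [-3.86899418e-04  5.47642383e-01  8.36712417e-01 -3.33284149e-05] 17.597666312878687
```

View pics/w2.png

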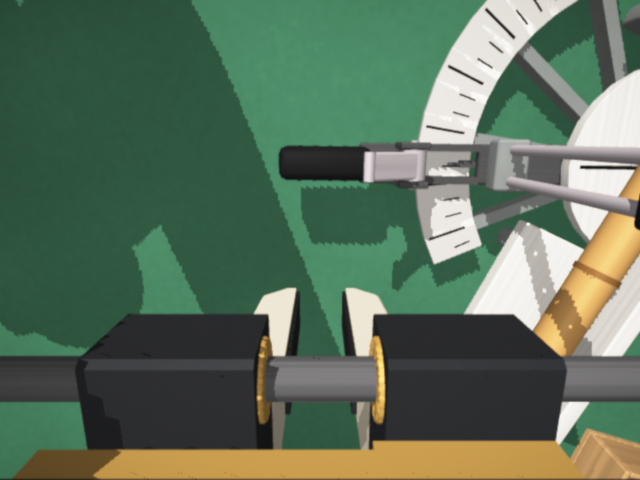

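The wrist picture shows the grip at (280-365,162), parallel to the image rows, so the arm is at about -0.43 rad. The bench below the hand is clear. I'll go down beside the grip.

```bash
python3 -m handwheel '[{"hand":0,"tx":0,"ty":0,"tz":4.65,"wx":0,"wy":0,"wz":0},{"hand":0,"tx":0,"ty":0,"tz":4.65,"wx":0,"wy":0,"wz":0},{"hand":0,"tx":0,"ty":0,"tz":4.65,"wx":0,"wy":0,"wz":0},{"hand":0,"tx":0,"ty":0,"tz":4.65,"wx":0,"wy":0,"wz":0},{"hand":0,"tx":0,"ty":0,"tz":0,"wx":0,"wy":0,"wz":0},{"hand":0,"tx":1,"ty":0,"tz":0,"wx":0,"wy":0,"wz":0},{"hand":0,"tx":1,"ty":0,"tz":0,"wx":0,"wy":0,"wz":0},{"hand":0,"tx":0.4,"ty":0,"tz":0,"wx":0,"wy":0,"wz":0},{"hand":0,"tx":0.3,"ty":0,"tz":0,"wx":0,"wy":0,"wz":0},{"hand":0,"tx":0.3,"ty":0,"tz":0,"wx":0,"wy":0,"wz":0}]'
```

```text
time_s: 2.2
tool_pos: [533.9, -197.7, 48.4]
tool_rot: [0.002, 0.548, 0.836, 0.0]
ft_force: [2.3, -3.0, 2.3]
width: 0.5
gripper_force: 2.2
```

```bash
python3 -m handwheel '[{"hand":0,"tx":0.4,"ty":-0.02,"tz":0,"wx":0,"wy":0,"wz":0.015},{"hand":0,"tx":0.6,"ty":-0.04,"tz":0,"wx":0,"wy":0,"wz":0.025},{"hand":0,"tx":0.8,"ty":-0.05,"tz":0,"wx":0,"wy":0,"wz":0.03},{"hand":0,"tx":0.8,"ty":-0.05,"tz":0,"wx":0,"wy":0,"wz":0.03},{"hand":0,"tx":0.8,"ty":-0.05,"tz":0,"wx":0,"wy":0,"wz":0.03},{"hand":0,"tx":0.8,"ty":-0.05,"tz":0,"wx":0,"wy":0,"wz":0.03},{"hand":0,"tx":0.8,"ty":-0.05,"tz":0,"wx":0,"wy":0,"wz":0.03},{"hand":0,"tx":0.8,"ty":-0.05,"tz":0,"wx":0,"wy":0,"wz":0.03},{"hand":0,"tx":0.8,"ty":-0.05,"tz":0,"wx":0,"wy":0,"wz":0.03},{"hand":0,"tx":0.4,"ty":-0.02,"tz":0,"wx":0,"wy":0,"wz":0.015}]'
python3 - <<'E'
from h import *
o=ctrl.get_obs();d=np.array(o['tool_pos'][:2])-[769,-74.3];q=o['tool_rot']
r=np.hypot(*d);phi=-.022-np.arctan2(-d[1],-d[0]);print(r,phi,'arm est',phi+np.arcsin(20/r),'tool a',2*np.arctan2(q[2],q[1]))
E
```

```text
time_s: 3.2
tool_pos: [509.7, -132.3, 47.8]
tool_rot: [0.001, 0.655, 0.756, 0.0]
ft_force: [0.5, -4.0, 3.4]
width: 0.9
gripper_force: 2.5
265.71039367103936 -0.24222299725567414 arm est -0.16688182133476306 tool a 1.7139811774575915
```

```bash
python3 -m handwheel '[{"hand":0,"tx":0.8,"ty":-0.05,"tz":0,"wx":0,"wy":0,"wz":0.03},{"hand":0,"tx":0.8,"ty":-0.05,"tz":0,"wx":0,"wy":0,"wz":0.03},{"hand":0,"tx":0.8,"ty":-0.05,"tz":0,"wx":0,"wy":0,"wz":0.03},{"hand":0,"tx":0.8,"ty":-0.05,"tz":0,"wx":0,"wy":0,"wz":0.03},{"hand":0,"tx":0.8,"ty":-0.05,"tz":0,"wx":0,"wy":0,"wz":0.03},{"hand":0,"tx":0.8,"ty":-0.05,"tz":0,"wx":0,"wy":0,"wz":0.03},{"hand":0,"tx":0.8,"ty":-0.05,"tz":0,"wx":0,"wy":0,"wz":0.03},{"hand":0,"tx":0.8,"ty":-0.05,"tz":0,"wx":0,"wy":0,"wz":0.03},{"hand":0,"tx":0.8,"ty":-0.05,"tz":0,"wx":0,"wy":0,"wz":0.03},{"hand":0,"tx":0.8,"ty":-0.05,"tz":0,"wx":0,"wy":0,"wz":0.03}]'
python3 -m handwheel '[{"hand":0,"tx":0.8,"ty":-0.05,"tz":0,"wx":0,"wy":0,"wz":0.03},{"hand":0,"tx":0.8,"ty":-0.05,"tz":0,"wx":0,"wy":0,"wz":0.03},{"hand":0,"tx":0.8,"ty":-0.05,"tz":0,"wx":0,"wy":0,"wz":0.03},{"hand":0,"tx":0.8,"ty":-0.05,"tz":0,"wx":0,"wy":0,"wz":0.03},{"hand":0,"tx":0.8,"ty":-0.05,"tz":0,"wx":0,"wy":0,"wz":0.03},{"hand":0,"tx":0.8,"ty":-0.05,"tz":0,"wx":0,"wy":0,"wz":0.03},{"hand":0,"tx":0.8,"ty":-0.05,"tz":0,"wx":0,"wy":0,"wz":0.03},{"hand":0,"tx":0.6,"ty":-0.04,"tz":0,"wx":0,"wy":0,"wz":0.025},{"hand":0,"tx":0.4,"ty":-0.02,"tz":0,"wx":0,"wy":0,"wz":0.015},{"hand":0,"tx":0,"ty":0,"tz":0,"wx":0,"wy":0,"wz":0}]'
python3 - <<'E'
from h import *
o=ctrl.get_obs();d=np.array(o['tool_pos'][:2])-[769,-74.3];q=o['tool_rot']
r=np.hypot(*d);phi=-.022-np.arctan2(-d[1],-d[0]);print(r,phi,'arm est',phi+np.arcsin(20/r),'tool',np.pi/2-2*np.arctan2(q[2],q[1])-.022)
snap('wrist','w3')
E
```

```text
time_s: 4.2
tool_pos: [503.7, -52.8, 47.3]
tool_rot: [0.001, 0.76, 0.65, 0.0]
ft_force: [2.0, -5.4, 2.1]
width: 0.7
gripper_force: 2.6
time_s: 5.2
tool_pos: [516.1, 12.6, 46.6]
tool_rot: [-0.0, 0.835, 0.55, -0.0]
ft_force: [0.6, -0.3, 1.1]
width: 1.0
gripper_force: 0.4
267.42441666594743 0.3091203628198727 arm est 0.38397774205838264 tool 0.38302136383675456
```

View pics/w3.png

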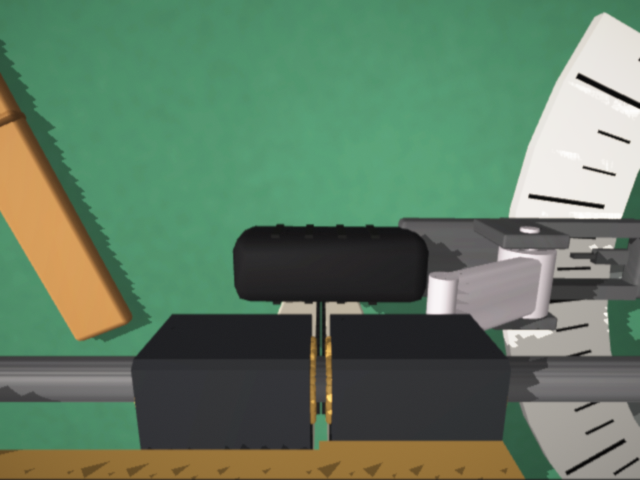

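The grip is at (330,263). The 30° mark shows at (565,200), and the pointer is at about 22°, between the 20° and 25° marks, which agrees with the tool estimate of 0.384 rad. About 0.14 rad is left.

```bash
python3 -m handwheel '[{"hand":0,"tx":0.53,"ty":-0.03,"tz":0,"wx":0,"wy":0,"wz":0.02},{"hand":0,"tx":0.53,"ty":-0.03,"tz":0,"wx":0,"wy":0,"wz":0.02},{"hand":0,"tx":0.53,"ty":-0.03,"tz":0,"wx":0,"wy":0,"wz":0.02},{"hand":0,"tx":0.53,"ty":-0.03,"tz":0,"wx":0,"wy":0,"wz":0.02},{"hand":0,"tx":0.53,"ty":-0.03,"tz":0,"wx":0,"wy":0,"wz":0.02},{"hand":0,"tx":0.27,"ty":-0.02,"tz":0,"wx":0,"wy":0,"wz":0.01},{"hand":0,"tx":0.2,"ty":-0.01,"tz":0,"wx":0,"wy":0,"wz":0.007},{"hand":0,"tx":0.15,"ty":-0.01,"tz":0,"wx":0,"wy":0,"wz":0.006},{"hand":0,"tx":0.1,"ty":0,"tz":0,"wx":0,"wy":0,"wz":0.004},{"hand":0,"tx":0,"ty":0,"tz":0,"wx":0,"wy":0,"wz":0}]'
python3 - <<'E'
from h import *
o=ctrl.get_obs();d=np.array(o['tool_pos'][:2])-[769,-74.3];q=o['tool_rot']
r=np.hypot(*d);phi=-.022-np.arctan2(-d[1],-d[0]);print(r,phi,'arm est',phi+np.arcsin(20/r),'tool',np.pi/2-2*np.arctan2(q[2],q[1])-.022)
p,_=snap('wrist','w4');cv2.imwrite('pics/w4c.png',cv2.resize(p[120:360,400:640,::-1],None,fx=2.5,fy=2.5,interpolation=cv2.INTER_CUBIC))
E
```

```text
time_s: 6.25
tool_pos: [528.7, 43.6, 46.1]
tool_rot: [-0.001, 0.868, 0.496, -0.001]
ft_force: [-4.2, -2.7, 2.0]
width: 0.5
gripper_force: 2.0
267.67147274673994 0.4341624288856951 arm est 0.5089505869087053 tool 0.5102260602708195
```

View pics/w4c.png

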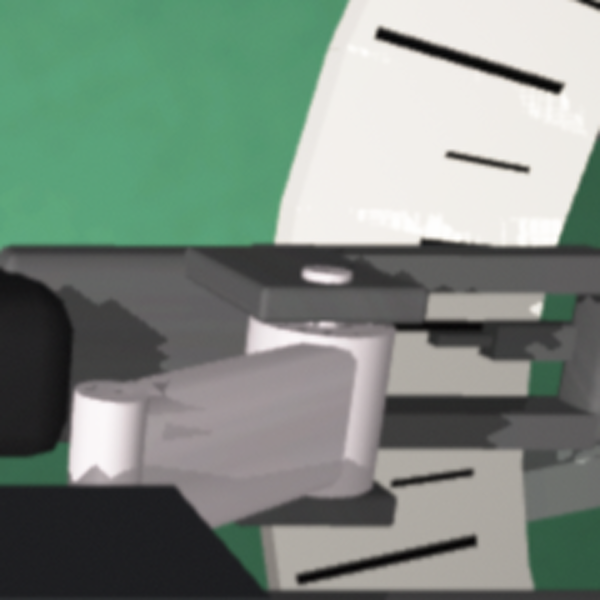

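Through the window the 30° mark (crop y≈326) is about 0.7° ahead of the pointer (y≈338), in line with the 0.510 estimate. I'll nudge 3 mm more, let it rest, then back off.

```bash
python3 -m handwheel '[{"hand":0,"tx":0.15,"ty":-0.01,"tz":0,"wx":0,"wy":0,"wz":0.006},{"hand":0,"tx":0.15,"ty":-0.01,"tz":0,"wx":0,"wy":0,"wz":0.006},{"hand":0,"tx":0,"ty":0,"tz":0,"wx":0,"wy":0,"wz":0},{"hand":0,"tx":0,"ty":0,"tz":0,"wx":0,"wy":0,"wz":0},{"hand":0,"tx":-1,"ty":0,"tz":0,"wx":0,"wy":0,"wz":0},{"hand":0,"tx":-2,"ty":0,"tz":0,"wx":0,"wy":0,"wz":0},{"hand":0,"tx":0,"ty":0,"tz":0,"wx":0,"wy":0,"wz":0},{"hand":0,"tx":0,"ty":0,"tz":-4,"wx":0,"wy":0,"wz":0},{"hand":0,"tx":0,"ty":0,"tz":-4,"wx":0,"wy":0,"wz":0},{"hand":0,"tx":0,"ty":0,"tz":0,"wx":0,"wy":0,"wz":0}]'
python3 - <<'E'
from h import *
o=ctrl.get_obs();d=np.array(o['tool_pos'][:2])-[769,-74.3];q=o['tool_rot'];print(q)
a=np.pi/2-2*np.arctan2(q[2],q[1])-.022;print('tool',a)
p,_=snap('wrist','w5');cv2.imwrite('pics/w5c.png',p[:,:,::-1])
E
```

```text
time_s: 7.3
tool_pos: [520.1, 20.4, 133.5]
tool_rot: [0.003, 0.871, 0.491, 0.005]
ft_force: [1.1, 0.0, 0.2]
width: 0.3
gripper_force: 0.0
[0.00295074 0.87114788 0.4909849  0.00514683]
tool 0.5223366123514694
```

View pics/w5c.png

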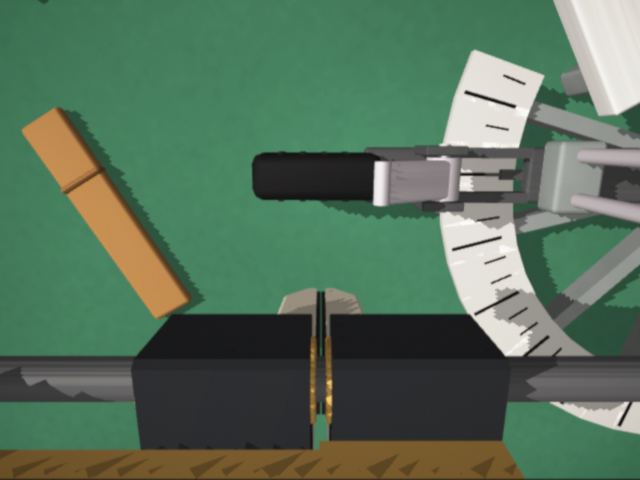

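The pointer tip at (508,174) stands on the 30° mark and the lever is up at (385-455,180). Now I'll turn the hand a quarter turn, so its body clears the guide rods, and go above the lever tip.

```bash
python3 -m handwheel '[{"hand":0,"tx":0,"ty":0,"tz":0,"wx":0,"wy":0,"wz":-0.15},{"hand":0,"tx":0,"ty":0,"tz":0,"wx":0,"wy":0,"wz":-0.15},{"hand":0,"tx":0,"ty":0,"tz":0,"wx":0,"wy":0,"wz":-0.15},{"hand":0,"tx":0,"ty":0,"tz":0,"wx":0,"wy":0,"wz":-0.15},{"hand":0,"tx":0,"ty":0,"tz":0,"wx":0,"wy":0,"wz":-0.15},{"hand":0,"tx":0,"ty":0,"tz":0,"wx":0,"wy":0,"wz":-0.15},{"hand":0,"tx":0,"ty":0,"tz":0,"wx":0,"wy":0,"wz":-0.15},{"hand":0,"tx":0,"ty":0,"tz":0,"wx":0,"wy":0,"wz":-0.15},{"hand":0,"tx":0,"ty":0,"tz":0,"wx":0,"wy":0,"wz":-0.15},{"hand":0,"tx":0,"ty":0,"tz":0,"wx":0,"wy":0,"wz":-0.15}]'
python3 -m handwheel '[{"hand":0,"tx":0,"ty":0,"tz":0,"wx":0,"wy":0,"wz":-0.07},{"hand":0,"tx":-0.9,"ty":1.6,"tz":0,"wx":0,"wy":0,"wz":0},{"hand":0,"tx":-0.9,"ty":1.6,"tz":0,"wx":0,"wy":0,"wz":0},{"hand":0,"tx":-1,"ty":1.6,"tz":0,"wx":0,"wy":0,"wz":0},{"hand":0,"tx":0,"ty":0,"tz":0,"wx":0,"wy":0,"wz":0},{"hand":0,"tx":0,"ty":0,"tz":0,"wx":0,"wy":0,"wz":0}]'
python3 - <<'E'
from h import *
o=ctrl.get_obs();d=np.array(o['tool_pos'][:2])-[769,-74.3];q=o['tool_rot'];R=Ro.from_quat([q[1],q[2],q[3],q[0]]).as_matrix()
print(R.round(2),'r',d@[-.8547,.519],'lat',d@[.519,.8547])
E
```

```text
time_s: 8.35
tool_pos: [514.9, 20.7, 125.3]
tool_rot: [-0.001, 0.3, 0.954, 0.0]
ft_force: [0.3, 0.4, -0.3]
width: 0.8
gripper_force: 0.0
time_s: 8.95
tool_pos: [563.4, 47.1, 125.4]
tool_rot: [-0.001, 0.269, 0.963, -0.0]
ft_force: [-1.1, 0.1, -1.9]
width: 0.6
gripper_force: 0.0
[[-0.86  0.52 -0.  ]
 [ 0.52  0.86  0.  ]
 [ 0.   -0.   -1.  ]] r 238.750240049112 lat -2.924470653659876
```

```bash
python3 -m handwheel '[{"hand":0,"tx":-0.3,"ty":0.3,"tz":0.5,"wx":0,"wy":0,"wz":0},{"hand":0,"tx":0,"ty":0,"tz":0.8,"wx":0,"wy":0,"wz":0},{"hand":0,"tx":0,"ty":0,"tz":0.5,"wx":0,"wy":0,"wz":0},{"hand":0,"tx":0,"ty":0,"tz":0.5,"wx":0,"wy":0,"wz":0},{"hand":0,"tx":0,"ty":0,"tz":0.5,"wx":0,"wy":0,"wz":0},{"hand":0,"tx":0,"ty":0,"tz":0.5,"wx":0,"wy":0,"wz":0},{"hand":0,"tx":0,"ty":0,"tz":0.5,"wx":0,"wy":0,"wz":0},{"hand":0,"tx":0,"ty":0,"tz":0.3,"wx":0,"wy":0,"wz":0},{"hand":0,"tx":0,"ty":0,"tz":0.2,"wx":0,"wy":0,"wz":0},{"hand":0,"tx":0,"ty":0,"tz":0,"wx":0,"wy":0,"wz":0}]'
```

```text
time_s: 9.95
tool_pos: [568.1, 48.0, 83.3]
tool_rot: [-0.0, 0.269, 0.963, -0.0]
ft_force: [0.3, 0.0, 0.2]
width: 0.4
gripper_force: 0.0
```

```bash
python3 -m handwheel '[{"hand":0,"tx":0,"ty":0,"tz":0.2,"wx":0,"wy":0,"wz":0},{"hand":0,"tx":0,"ty":0,"tz":0.2,"wx":0,"wy":0,"wz":0},{"hand":0,"tx":0,"ty":0,"tz":0,"wx":0,"wy":0,"wz":0}]'
```

```text
time_s: 10.25
tool_pos: [568.4, 48.0, 80.1]
tool_rot: [0.0, 0.269, 0.963, 0.0]
ft_force: [-3.1, 0.3, 6.5]
width: 0.9
gripper_force: 3.3
```

```bash
python3 -m handwheel '[{"hand":0,"tx":0,"ty":0,"tz":0.1,"wx":0,"wy":0,"wz":0},{"hand":0,"tx":0,"ty":0,"tz":0.1,"wx":0,"wy":0,"wz":0},{"hand":0,"tx":0,"ty":0,"tz":0,"wx":0,"wy":0,"wz":0}]'
```

```text
time_s: 10.55
tool_pos: [568.5, 48.1, 79.6]
tool_rot: [0.0, 0.269, 0.963, 0.0]
ft_force: [-10.5, 1.4, 18.3]
width: 0.5
gripper_force: 9.4
```

The force has risen to 18 N at the height where the lever should be fully down, so it's against its stop. I'll lift off, back away and check.

```bash
python3 -m handwheel '[{"hand":0,"tx":0,"ty":0,"tz":-0.5,"wx":0,"wy":0,"wz":0},{"hand":0,"tx":0,"ty":0,"tz":-3,"wx":0,"wy":0,"wz":0},{"hand":0,"tx":0,"ty":0,"tz":-4,"wx":0,"wy":0,"wz":0},{"hand":0,"tx":2,"ty":0,"tz":-4,"wx":0,"wy":0,"wz":0},{"hand":0,"tx":4,"ty":0,"tz":-2,"wx":0,"wy":0,"wz":0},{"hand":0,"tx":4,"ty":0,"tz":0,"wx":0,"wy":0,"wz":0},{"hand":0,"tx":4,"ty":0,"tz":0,"wx":0,"wy":0,"wz":0},{"hand":0,"tx":0,"ty":0,"tz":0,"wx":0,"wy":0,"wz":0},{"hand":0,"tx":0,"ty":0,"tz":0,"wx":0,"wy":0,"wz":0}]'
python3 - <<'E'
from h import *
p,_=ctrl.camera('side');q,_=ctrl.camera('scene')
a=cv2.resize(p[170:290,250:390,::-1],(400,343),interpolation=cv2.INTER_CUBIC);b=cv2.resize(q[210:330,230:370,::-1],(400,343),interpolation=cv2.INTER_CUBIC)
cv2.imwrite('pics/f.png',np.hstack([a,b]))
E
```

```text
time_s: 11.45
tool_pos: [448.6, 120.8, 212.8]
tool_rot: [0.001, 0.268, 0.963, 0.0]
ft_force: [-0.3, -0.7, 0.6]
width: 0.5
gripper_force: 0.0
```

View pics/f.png

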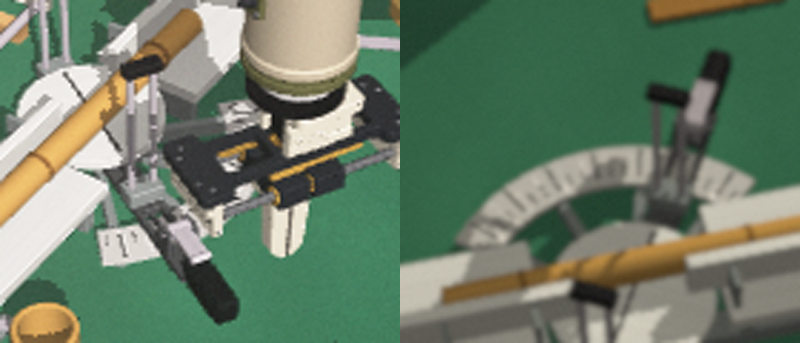

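The side view shows the lever lying flat on the arm and the hand clear. One numeric check of the arm angle before I hand in.

```bash
python3 - <<'E'
from h import *
def est(n,p,d):
    c=ctrl.get_calibration(n);v,u=np.mgrid[:480,:640];X=np.stack([(u-c['cx'])/c['fx']*d,(v-c['cy'])/c['fy']*d,d],-1)-c['t'];X=X@np.array(c['R'])
    e=X[...,:2]-[769,-74.3];r=np.hypot(e[...,0],e[...,1]);a=-.022-np.arctan2(-e[...,1],-e[...,0])
    m=(d>0)&(r>225)&(r<300)&(X[...,2]>45)&(X[...,2]<72)&(abs(a)<.8);return m.sum(),np.median(a[m]),np.ptp(np.percentile(a[m],[5,95]))
for n,f in(('scene','s1'),('side','d1')):
    print(n,'before',est(n,None,np.load('pics/'+f+'.npy')));p,d=ctrl.camera(n);print('now',est(n,p,d))
p,d=snap('side','x')
E
```

```text
scene before (np.int64(147), np.float64(-0.44798838660298224), np.float64(0.08517145175261265))
now (np.int64(162), np.float64(0.5342106298804343), np.float64(0.08502397653683136))
side before (np.int64(170), np.float64(-0.3954657263921009), np.float64(0.08193605424801814))
now (np.int64(238), np.float64(0.5395337548086947), np.float64(0.08568892300172098))
```

The estimates of 0.534 and 0.540 are inside the band but carry calibration bias. I'll repeat the measurement with the wrist camera and compare it with the w5 view, where the pointer stood on the mark.

```bash
python3 -m handwheel '[{"hand":0,"tx":0,"ty":0,"tz":0,"wx":0,"wy":0,"wz":0.15},{"hand":0,"tx":0,"ty":0,"tz":0,"wx":0,"wy":0,"wz":0.15},{"hand":0,"tx":0,"ty":0,"tz":0,"wx":0,"wy":0,"wz":0.15},{"hand":0,"tx":0,"ty":0,"tz":0,"wx":0,"wy":0,"wz":0.15},{"hand":0,"tx":0,"ty":0,"tz":0,"wx":0,"wy":0,"wz":0.15},{"hand":0,"tx":0,"ty":0,"tz":0,"wx":0,"wy":0,"wz":0.15},{"hand":0,"tx":0,"ty":0,"tz":0,"wx":0,"wy":0,"wz":0.15},{"hand":0,"tx":0,"ty":0,"tz":0,"wx":0,"wy":0,"wz":0.15},{"hand":0,"tx":0,"ty":0,"tz":0,"wx":0,"wy":0,"wz":0.15},{"hand":0,"tx":0,"ty":0,"tz":0,"wx":0,"wy":0,"wz":0.15}]' | head -2
python3 -m handwheel '[{"hand":0,"tx":0,"ty":0,"tz":0,"wx":0,"wy":0,"wz":0.07},{"hand":0,"tx":-3,"ty":3,"tz":0,"wx":0,"wy":0,"wz":0},{"hand":0,"tx":-3,"ty":3,"tz":0,"wx":0,"wy":0,"wz":0},{"hand":0,"tx":-2,"ty":3,"tz":0,"wx":0,"wy":0,"wz":0},{"hand":0,"tx":0,"ty":0,"tz":0,"wx":0,"wy":0,"wz":0},{"hand":0,"tx":0,"ty":0,"tz":0,"wx":0,"wy":0,"wz":0},{"hand":0,"tx":0,"ty":0,"tz":0,"wx":0,"wy":0,"wz":0}]'
python3 - <<'E'
from h import *
c=ctrl.get_calibration('wrist');T=np.array(c['tool_from_camera'])
def est(d,q,t):
    R=Ro.from_quat([q[1],q[2],q[3],q[0]]).as_matrix();v,u=np.mgrid[:480,:640]
    X=np.stack([(u-c['cx'])/c['fx']*d,(v-c['cy'])/c['fy']*d,d],-1)@T[:3,:3].T+T[:3,3];X=X@R.T+t
    e=X[...,:2]-[769,-74.3];r=np.hypot(e[...,0],e[...,1]);a=-.022-np.arctan2(-e[...,1],-e[...,0])
    m=(d>0)&(r>255)&(r<292)&(X[...,2]>40)&(X[...,2]<65)&(abs(a)<.7)&(a>.42);return m.sum(),(np.percentile(a[m],2)+np.percentile(a[m],98))/2,np.ptp(np.percentile(a[m],[2,98]))
print('w5',est(np.load('pics/w5.npy'),[.00295,.87115,.49098,.00515],np.array([520.1,20.4,133.5])))
o=ctrl.get_obs();p,d=snap('wrist','w6');print('now',est(d,o['tool_rot'],np.array(o['tool_pos'])))
E
```

```text
time_s: 12.7
tool_pos: [449.0, 120.1, 212.4]
time_s: 13.4
tool_pos: [484.0, 6.0, 212.4]
tool_rot: [-0.0, 0.871, 0.491, -0.0]
ft_force: [-0.2, 1.2, -0.1]
width: 0.6
gripper_force: 0.0
w5 (np.int64(3280), np.float64(0.5271664159625085), np.float64(0.09208622351740309))
now (np.int64(2000), np.float64(0.5260940982425621), np.float64(0.09184657461160728))
```

The arm hasn't moved (0.526 rad), and it's well inside the band.

```bash
python3 -c "
from station import ctrl
print(ctrl.close_job())"
```

```text
the job is handed in; nothing more can be done
None
```

I pushed the mitre arm to the left 30° mark (measured 0.526 rad, target 0.524), pressed the lock lever fully down and handed the job in at about 13 s, with the robot clear; I didn't re-measure the loose items, and no verdict came back.

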